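# Unplug the blow nozzle from the quick coupling and park it

## Task

Unplug the blow nozzle from the air outlet on the manifold: press the outlet's sprung sleeve down with the fingers until it lets go (about 20 N, never more than 22 N, so that it is not driven towards its stop), draw the nozzle straight up out of it while the sleeve is held back, and let the sleeve spring up again. Then park the nozzle upright and fully home in the empty hole of the wooden rack. Do not yank at the locked nozzle, and leave the other plugs and the things lying about where they are.

Things in the scene. Friction and masses are not known exactly. Their poses are not given: they have to be found in the camera images.
- nozzle: Blow nozzle, loose, 120 g, round, 72 mm long, upright in one of two outlets (which varies). Origin: lower end of its stem; z up to the tip. Steel stem 16 mm across from 0 to 24 mm (locking groove 9.5 to 16 mm), aluminium grip body 24 mm across from 24 to 60 mm, brass tip to 72 mm. Plugged in, the stem is hidden and the body's underside rests on the outlet's brass tube.
- outlet: Quick coupling holding the nozzle, upright, fixed on the manifold. Origin on its axis near its foot, 50 to 60 mm above the table, z up; the plugged-in nozzle has the same origin. A steel sleeve with a flat round flange on top (48 mm outside, 29 mm inside diameter) surrounds the nozzle. Flange top 36 to 48 mm above the origin with the sleeve up: differs per fitting, not measured, to be felt.
- sleeve (a joint): Retraction of that sleeve, m: 0 up (sprung home), 0.012 at a hard stop. It is pushed down: 5 N at first, then 1.7 N more per mm. Below 6 mm the nozzle is locked, from 7.5 mm free; 8 to 10 mm (18.5 to 22 N) leaves margin, as the sleeve follows the fingers up in the pull. Once the nozzle has risen 3 mm it cannot lock again; at about 16 mm the sleeve snaps up. Over 10.5 mm strains it.
- outlet_mouth (a point): Centre of the end of the outlet's fixed brass tube (25 mm across, 17.2 mm bore), 24 mm above the outlet's origin, inside the sleeve. The flange can be pushed with two fingertips, one either side of the nozzle's body; the fingers can then close on the body just above the flange while they keep pushing, and lift the nozzle.
- manifold: Aluminium block 70 x 170 x 50 mm on a 84 x 180 mm foot plate, fixed on the table; origin under its centre. It carries the two outlets on its top, 45 mm either side of its centre along its y.
- rack: Wooden parking rack, fixed block 60 x 180 x 40 mm, origin at the centre of its underside, long side along its y. Three round holes 19 mm across, chamfered 2 mm, 30 mm deep, in its top: at y = -65 mm (empty), +20 mm and +65 mm (other plugs parked there, up to 26 mm above the top).
- rack_hole0 (a point): Centre of the mouth of the rack's empty hole, on its top face, 40 mm above the table; z up. A nozzle fully home has its grip body's underside on the top face, its origin 24 mm below this point.
- outlet_spare: The other outlet on the manifold, 90 mm from the first, of the same look but empty; not to be used. Origin 50 to 60 mm above the table.
- plug_a: Brass plug parked in the rack's middle hole, 22 mm across, 50 mm long, 26 mm of it above the rack; origin at its lower end.
- plug_b: Black plug parked in the rack's end hole, 26 mm across, 38 mm long, 14 mm of it above the rack; origin at its lower end.
- bottle: Peach-coloured steel drinking bottle, 70 mm across, 225 mm high, origin under its centre.
- cap: The bottle's black screw cap, 44 mm across, 36 mm high, on the table; origin under its centre.
- ring_nut: Brass ring nut, 34 mm across, 10 mm high, on the table; origin under its centre.
- wrench: Wrench lying on the table.
- screwdriver: Screwdriver lying on the table.
- ruler: Clear plastic ruler, 30 x 200 x 4 mm, lying flat on the table.
Not all that is in view belongs to the job. Several things look just like the rack: the one meant starts farthest to the robot's right.

How it is judged:
By the outcome, as a careful person would: the job done as asked, in the order asked, and still so for the second after the job is handed in, with the robot touching nothing.
It also fails if it takes over 48 s, if anything falls off the work surface, if the arm or the gripper's body presses on something with over 40 N, if the wrist force passes 120 N, or if a joint passes its speed limit or range.

## Robot

A 6-joint arm with a two-finger parallel gripper is mounted at the origin on the work surface. World frame = base frame: x ahead of the robot, y to its left, z up, the work surface at z = 0. Lengths are in m, angles in degrees, forces in N, time in s.
With the tool pointing down it reaches from about 0.375 to 0.975 m from the base axis. Payload 3.8 kg.
Tool frame: the origin (TCP) lies on the centre line of the jaws, within the pads' length; the fingertips stand 19 mm ahead of it and the grasp point (between the pads) is the TCP; x points along the fingers, z is the direction in which the jaws open and shut, and the axes are right-handed (so a half turn about x gives the same grasp; the last joint's range is limited). The gripper opens to 85 mm and grips with 20 to 120 N. Pads are 22 mm wide; open, the fingers measure 114 mm over their backs; the gripper's body (76 mm by 85 mm) begins 54 mm behind the grasp point. The pads swing forward as they close: fully open they stand 13 mm farther back than shut.
Start: joints at [-66.285, 15.12, 91.902, -0, 72.978, -2.114], TCP at [0.294, -0.608, 0.25] pointing down, gripper open.
Joint ranges: [-150.88, 150.88], [-54.13, 125.18], [17.81, 147.31], [-75.09, 255.09], [0, 152.58], [-146.25, 146.25]. Speed limits (degrees/s): [147.25, 147.25, 180, 180, 180, 180].

## Interface

Orientations are given as [roll, pitch, yaw] about the fixed x, y, z axes, in that order (R = Rz(yaw) Ry(pitch) Rx(roll)).
In Python, from plant import robot, vision, nets gives the robot as it stands.
- The arm moves only by the tool play_rows, never from a script. Its argument "moves" is one flat list of numbers, 7 for each row, row after row: the turn, a rotation vector about the tool's x, y, z in rad, then the shift along the tool's x, y, z in m, then the opening, from 0 (shut) to 1 (fully open). A call has 1 to 20 rows; each row shifts and turns the commanded pose from where the row before left it, along the tool's axes as they then stand; what a row does not reach is not made up. A row lasts 1/8 s, in which the tool goes at most 62.5 mm and 10.7 degrees, less where a joint would pass 70% of its speed; a pose out of reach is approached as far as the arm can. A call is refused whole if a number of a shift passes 0.0625 or a number of a turn 0.188, either way. A call with a gripper value outside its range is refused whole. The fingers move at their own pace and stop on an object; "grip_force" is the grip in N (left out, the last holds). Time passes only in rows, so rows that do not move let the fingers close. It gives the time, the measured TCP pose, the force and the opening at its end, in the units of the state.
- robot.get_state(): the state, without advancing time (a new reading comes with each control period).
- vision.read_camera(name): name is "scene" or "top"; returns a dict with "color" (480x640x3 uint8, blue, green, red), "K" (3x3 intrinsics, pixels), "pose" (4x4, takes a point from camera to world coordinates). Camera axes: x right, y down, z forward; pixel columns grow to the right and rows downward; lengths in m; the calibration is good to about 2 mm. A picture is of the moment at which its call begins. There is no depth.
- robot.job_done(): hands the job in, once; it reports no verdict.
Trained networks look in a picture, given as the dict that the camera call returned (one of the last four; its "shot" number tells which), for a name from the list of things; names that differ only in an ending like _2 or _b are one class to them, and where a whole thing is asked for, a point or a joint stands for the part that bears it (a point fixed in the world has none). Each returns a list of dicts, best first, with "confidence" (0 to 1); they miss things now and then, are a little off and sometimes report something else, mostly with a low value. They report only what shows in the picture. A call takes as long as a camera call. They do not tell look-alikes from the thing itself.
- nets.cut_out(picture, thing): "mask" (480x640 bool, what is visible of it) and "box" ([left, top, width, height] in pixels, round what is visible of it).
- nets.spot_point(picture, thing): "at" ([column, row] in pixels: a listed point, or the origin of a listed thing).
The state is a dict: "time": time; "q": joint angles; "qvel": joint speeds; "joint_torque": joint torques, N m; "eef_pos": TCP position; "eef_rot": TCP orientation; "wrist_force": force on the tool from outside, world axes, zero at the start; "wrist_torque": the same for the moment, N m; "width": finger opening in m.
Only numpy, scipy, OpenCV 4.12 (cv2) and the standard library are available. Lean on these libraries where they do the work, as an engineer would, in place of code of your own. Each camera call takes 0.05 s, during which the arm holds its last target. There are 200 camera calls.

## Working session

There is one attempt and no reset: what is moved stays moved. The work goes in short steps, Python scripts to look and compute and a tool call to move; the robot and the scene stay as the last step left them, time stands still between calls to the robot, and variables do not carry over. Pictures are saved under pics/ and viewed, about 8 in all and at most 12, crops included, and the job is handed in when it is done.

Besides the shell and the picture viewer there is one more tool, called after "Call:" as name(argument=value, ...), one argument or row to a line, values as JSON. play_rows: Moves the arm, as the interface text tells. Its arguments: {"type":"object","properties":{"moves":{"type":"array"},"grip_force":{"type":"number"}},"required":["moves"]}

```bash
mkdir -p pics; ls; cat > h.py <<'E'
import numpy as np, cv2
from plant import robot, vision, nets
def proj(p,P):
    T=np.linalg.inv(p["pose"]); c=T[:3,:3]@np.array(P)+T[:3,3]; u=p["K"]@c; return u[:2]/u[2]
def ray(p,uv):
    d=np.linalg.inv(p["K"])@np.array([uv[0],uv[1],1.]); return p["pose"][:3,3],p["pose"][:3,:3]@d
def atz(p,uv,z):
    o,d=ray(p,uv); return o+d*(z-o[2])/d[2]
def tri(a,ua,b,ub):
    o1,d1=ray(a,ua);o2,d2=ray(b,ub)
    d1/=np.linalg.norm(d1);d2/=np.linalg.norm(d2)
    s=np.linalg.lstsq(np.c_[d1,-d2],o2-o1,rcond=None)[0]
    x,y=o1+s[0]*d1,o2+s[1]*d2; return (x+y)/2,np.linalg.norm(x-y)
E
cat > a.py <<'E'
from h import *
np.set_printoptions(precision=4,suppress=True)
s=robot.get_state(); print(s)
P={}
for n in("scene","top"):
    p=vision.read_camera(n);P[n]=p;cv2.imwrite(f"pics/{n}1.png",p["color"]); print(n,p["pose"],p["K"])
    for t in("nozzle","outlet","outlet_mouth","outlet_spare","rack","rack_hole0","manifold"):
        print(n,t,[(np.round(d["at"]),round(d["confidence"],2)) for d in nets.spot_point(p,t)][:5], [(d["box"],round(d["confidence"],2)) for d in nets.cut_out(p,t)][:5])
E
python3 a.py
```

```text
pics
{'time': 0.0, 'q': array([-66.2855,  15.1718,  91.9828,  -0.    ,  72.9765,  -2.1155]), 'qvel': array([ 0.0036, -0.045 ,  0.0503, -0.0243, -0.1003,  0.0187]), 'joint_torque': array([ -0.0006, -51.5111, -36.7324,  -0.0002,   0.0128,  -0.    ]), 'eef_pos': array([ 0.2938, -0.6069,  0.2489]), 'eef_rot': array([177.9035,  89.8689, 113.7335]), 'wrist_force': array([-0.0827, -0.9101, -0.1698]), 'wrist_torque': array([0.0205, 0.0186, 0.0129]), 'width': 0.0852267883202157}
scene [[ 0.5794  0.5244 -0.624   1.2125]
 [ 0.8149 -0.3882  0.4304 -0.4084]
 [-0.0166 -0.7578 -0.6522  0.7796]
 [ 0.      0.      0.      1.    ]] [[482.0431   0.     314.0902]
 [  0.     482.0431 237.4427]
 [  0.       0.       1.    ]]
scene nozzle [(array([313., 241.]), 0.54)] [([311.8, 217.9, 10.9, 13.9], 0.48)]
scene outlet [(array([317., 246.]), 0.42)] []
scene outlet_mouth [(array([312., 235.]), 0.51), (array([204., 310.]), 0.48)] [([250.3, 365.4, 19.7, 16.7], 0.5), ([308.5, 237.1, 12.4, 9.7], 0.46)]
scene outlet_spare [(array([346., 227.]), 0.65)] [([333.4, 204.8, 27.0, 26.5], 0.76)]
scene rack [(array([240., 
[... 633 characters left out ...]
.5, 238.6, 15.0, 12.0], 0.68)]
top outlet [] [([376.5, 204.6, 94.5, 55.5], 0.22)]
top outlet_mouth [] []
top outlet_spare [(array([275., 248.]), 0.87), (array([351., 164.]), 0.31)] [([259.9, 234.5, 21.8, 23.0], 0.78)]
top rack [(array([422., 236.]), 0.78), (array([411., 224.]), 0.74), (array([233., 340.]), 0.61), (array([329., 311.]), 0.45)] [([188.0, 310.3, 88.8, 67.1], 0.85), ([378.8, 203.8, 88.9, 51.0], 0.71)]
top rack_hole0 [(array([258., 360.]), 0.88), (array([453., 239.]), 0.85)] [([185.9, 313.4, 90.6, 62.5], 0.7), ([375.6, 204.0, 95.3, 55.2], 0.63)]
top manifold [(array([299., 249.]), 0.59), (array([276., 248.]), 0.45), (array([155., 222.]), 0.38)] [([247.4, 228.6, 90.8, 42.8], 0.86)]
```

View pics/scene1.png

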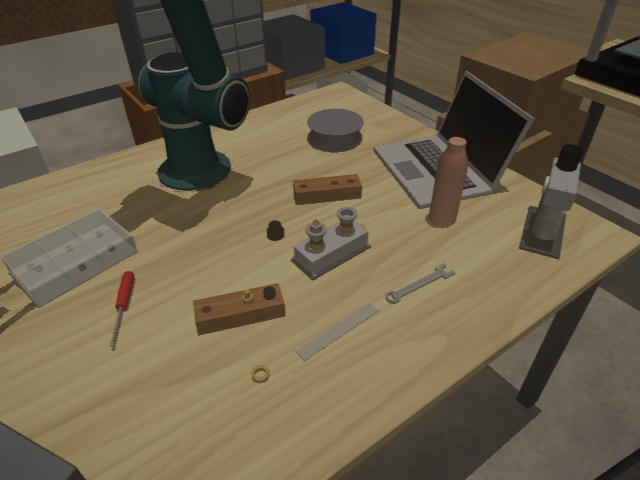

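View pics/top1.png

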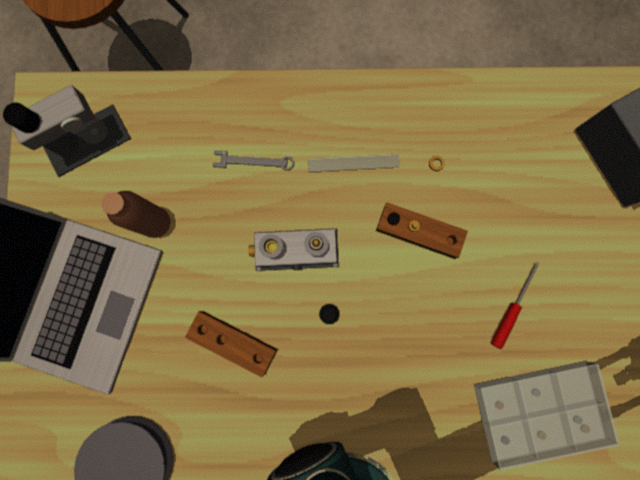

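The scene picture shows the manifold at (330,245) with the nozzle in the left outlet at (316,232) and the spare at (346,220). It also shows racks at (240,310), with two plugs, and (327,188), with empty holes. In the top picture the nozzle is at (317,243) and the spare at (272,247).

Candidates in the top picture:
- **Racks:** (422,230) and (232,343). The robot's right is the right side of the picture (−y), so the rack meant is (422,230), with its empty hole at (453,239).
- **Nozzle look-alikes:** the plug at (415,226) and the spare outlet at (272,247).

Next is a close crop.

```bash
cat > b.py <<'E'
from h import *
a=cv2.imread("pics/top1.png");s=cv2.imread("pics/scene1.png")
f=lambda im,x,y,w,h:cv2.resize(im[y:y+h,x:x+w],(400,300),interpolation=cv2.INTER_CUBIC)
c=np.vstack([np.hstack([f(a,245,215,100,75),f(a,372,195,100,75)]),np.hstack([f(s,285,200,100,75),f(s,190,275,100,75)])])
cv2.imwrite("pics/crop1.png",c)
E
python3 b.py
```

```text
(no output)
```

View pics/crop1.png

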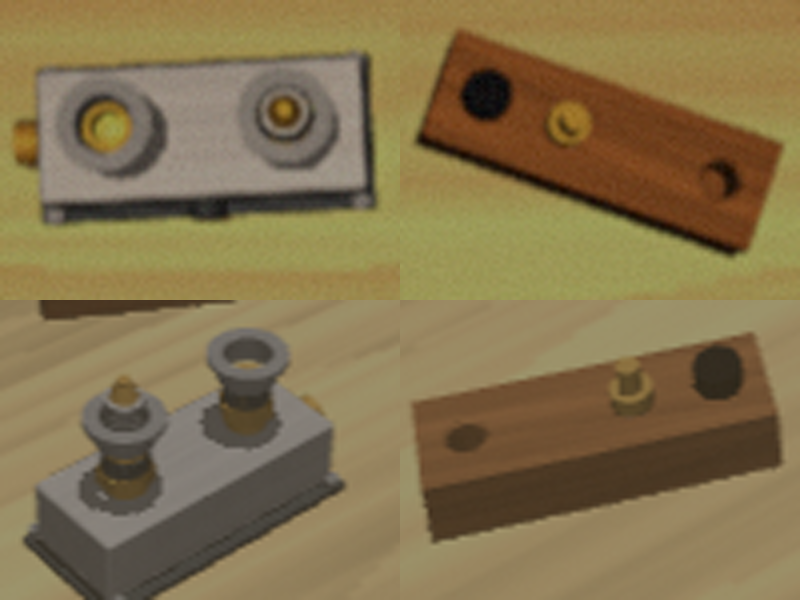

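The crops agree with the choice: the nozzle tip is at top (316,242), and the rack's empty hole is at top (452,240) and scene (206.8,309.5). Now I fit the poses from the corner pixels.

```bash
cat > c.py <<'E'
from h import *
from scipy.optimize import least_squares
np.set_printoptions(precision=4,suppress=True)
P={n:vision.read_camera(n) for n in("scene","top")}
def w(x,l):
    c,s=np.cos(x[2]),np.sin(x[2]);return [x[0]+c*l[0]-s*l[1],x[1]+s*l[0]+c*l[1],l[2]]
def fit(obs,x0):
    f=lambda x:np.concatenate([proj(P[c],w(x,l))-u for c,l,u in obs])
    r=least_squares(f,x0,loss="soft_l1");print(r.x,np.degrees(r.x[2]));print(r.fun.reshape(-1,2).tolist() if 0 else np.round(f(r.x).reshape(-1,2),2).tolist());return r.x
def both(name,S,T,x0):
    print(name)
    t=[("top",l,np.array(u)) for l,u in T];s=[("scene",l,np.array(u)) for l,u in S]
    fit(t,x0);fit(s,x0);return fit(t+s,x0)
z=.04
T=[((.03,.09,z),(387,202.5)),((.03,-.09,z),(467.5,231.25)),((-.03,.09,z),(376.5,228.75)),((-.03,-.09,z),(457,256)),((0,-.065,z),(452,240))]
S=[((-.03,-.09,z),(193.25,300.5)),((.03,-.09,z),(196.25,322.5)),((.03,.09,z),(284.5,303)),((-.03,.09,z),(278,283.25)),((0,-.065,z),(206.75,309.5))]
x=both("rack",S,T,[.5,-.15,-.3]);print("hole",w(x,(0,-.065,.04)))
z=.05
T=[((.035,.085,z),(254.5,233)),((.035,-.085,z),(335.5,228.75)),((-.035,.085,z),(256.5,265.75)),((-.035,-.085,z),(337,262.5))]
S=[((-.035,-.085,z),(294.5,246.75)),((.035,-.085,z),(311.25,261.25)),((.035,.085,z),(367.5,232.5))]
x=both("manifold",S,T,[.5,.1,0]);print("outlet",w(x,(0,-.045,0)),"spare",w(x,(0,.045,0)))
a,b=P["scene"],P["top"]
print("tip",tri(a,(316,219.6),b,(316,242)),"flange",tri(a,(316,228.75),b,(316.75,244.25)))
for zz in(.05,.06):print("tip at z",atz(b,(316,242),zz+.072),atz(a,(316,219.6),zz+.072))
E
python3 c.py
```

```text
rack
[ 0.5751 -0.1607 -0.3496] -20.03201701791759
[[-1.02, -0.48], [0.1, -0.48], [0.08, -0.19], [1.58, 1.72], [-0.35, 0.16]]
[ 0.578  -0.1612 -0.3441] -19.716669238017047
[[-0.34, 0.32], [-0.7, 0.38], [0.49, 0.14], [0.6, -0.57], [-0.02, -0.61]]
[ 0.5763 -0.1609 -0.3454] -19.78723022157437
[[-1.06, -0.94], [0.17, -1.28], [0.15, -0.61], [1.76, 0.95], [-0.24, -0.59], [-0.5, -0.27], [-0.91, -0.26], [0.2, -0.38], [0.37, -1.05], [-0.21, -1.21]]
hole [np.float64(0.5543452824444932), np.float64(-0.2220402028240273), 0.04]
manifold
[0.5374 0.1028 0.0451] 2.581801529117914
[[-0.17, -0.33], [0.42, 0.01], [-1.1, 0.48], [0.61, -0.15]]
[0.5422 0.1023 0.0379] 2.174340115560388
[[-1.83, -0.51], [0.08, 1.65], [1.41, -0.88]]
[0.538  0.103  0.0475] 2.722589914298704
[[-0.33, -0.53], [0.25, -0.39], [-1.18, 0.28], [0.52, -0.56], [-2.49, -1.37], [-0.41, 0.58], [0.36, -2.15]]
outlet [np.float64(0.5401495881937454), np.float64(0.05809179892836707), 0] spare [np.float64(0.5358745631977574), np.float64(0.1479902091550428), 0]
tip (array([0.5406, 0.0599, 0.1258]), np.float64(0.001830961782618855)) flange (array([0.5394, 0.0596, 0.0993]), np.float64(0.003058984944868602))
tip at z [0.5406 0.0592 0.122 ] [0.5371 0.0635 0.122 ]
tip at z [0.5394 0.059  0.132 ] [0.5474 0.0563 0.132 ]
```

```bash
cat >> h.py <<'E'
from scipy.spatial.transform import Rotation as Ro
def R(s): return Ro.from_euler("xyz",s["eef_rot"],degrees=True).as_matrix()
def to(P):
    s=robot.get_state(); return R(s).T@(np.array(P)-s["eef_pos"])
E
python3 -c "
from h import *
np.set_printoptions(precision=4,suppress=True)
print(R(robot.get_state())); print(to([.540,.059,.19]))"
```

```text
[[-0.      0.9001  0.4357]
 [ 0.      0.4357 -0.9001]
 [-1.      0.     -0.    ]]
[ 0.0603  0.5118 -0.4928]
```

Call:
play_rows(
  moves=[0,0,0,0,0.032,-0.0308,0.5,0,0,0,0,0.032,-0.0308,0.5,0,0,0,0,0.032,-0.0308,0.5,0,0,0,0,0.032,-0.0308,0.5,0,0,0,0,0.032,-0.0308,0.5,0,0,0,0,0.032,-0.0308,0.5,0,0,0,0,0.032,-0.0308,0.5,0,0,0,0,0.032,-0.0308,0.5,0,0,0,0.0075,0.032,-0.0308,0.5,0,0,0,0.0075,0.032,-0.0308,0.5,0,0,0,0.0075,0.032,-0.0308,0.5,0,0,0,0.0075,0.032,-0.0308,0.5,0,0,0,0.0075,0.032,-0.0308,0.5,0,0,0,0.0075,0.032,-0.0308,0.5,0,0,0,0.0075,0.032,-0.0308,0.5,0,0,0,0.0075,0.032,-0.0308,0.5,0,0,0,0,0,0,0.5,0,0,0,0,0,0,0.5],
  grip_force=20,
)

```text
time: 3.85
eef_pos: [0.54, 0.059, 0.1902]
eef_rot: [-65.0, 90.0, -129.1]
wrist_force: [0.2, 0.5, -0.0]
width: 0.0426
```

```bash
cat > d.py <<'E'
from h import *
import sys
a=sys.argv; n=a[1]
fs=[]
for c in("scene","top"):
    p=vision.read_camera(c); s=robot.get_state()
    u=proj(p,s["eef_pos"]); x,y=int(u[0])-50,int(u[1])-40
    if len(a)>2: x,y=(int(v) for v in (a[2:4] if c=="scene" else a[4:6]))
    f=cv2.resize(p["color"][y:y+100,x:x+100],(400,400),interpolation=cv2.INTER_CUBIC)
    print(c,"off",x,y,"tcp px",u,"tip px",proj(p,s["eef_pos"]+R(s)[:,0]*.019)); fs.append(f)
cv2.imwrite(f"pics/{n}.png",np.hstack(fs))
print(s["time"],s["eef_pos"],s["eef_rot"],s["wrist_force"],s["width"])
print(R(s).round(4).tolist(), to([.540,.059,.13]))
E
python3 d.py v2
```

```text
scene off 264 155 tcp px [314.39154552 195.54437438] tip px [314.53342395 202.87951473]
top off 265 198 tcp px [315.7118671  238.04688088] tip px [315.95607601 239.27062019]
3.95 [0.5400773  0.05818612 0.19052314] [  7.04014761  89.97779724 -57.18285486] [-0.35034061  0.03105504  0.22650886] 0.042576430362002954
[[0.0002, 0.9005, 0.4349], [-0.0003, 0.4349, -0.9005], [-1.0, 0.0, 0.0004]] [ 0.06052285  0.00028145 -0.00078979]
```

View pics/v2.png

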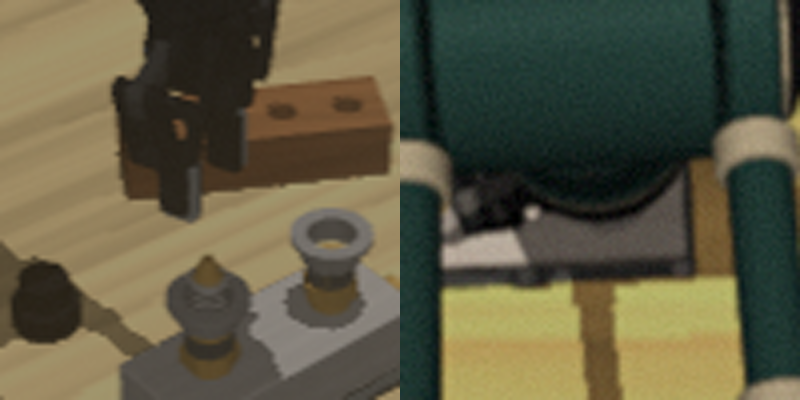

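Call:
play_rows(
  moves=[0,0,0,0.02,0,-0.0004,0.5,0,0,0,0.02,0,-0.0004,0.48,0,0,0,0.01,0,0,0.46,0,0,0,0.006,0,0,0.45,0,0,0,0.004,0,0,0.45,0,0,0,0,0,0,0.45],
)

```text
time: 4.7
eef_pos: [0.54, 0.0597, 0.1305]
eef_rot: [66.7, 90.0, 2.5]
wrist_force: [-0.5, 0.2, 0.4]
width: 0.0384
```

```bash
python3 d.py v3
```

```text
scene off 265 177 tcp px [315.3813203  217.81874255] tip px [315.51288111 224.62051943]
top off 265 201 tcp px [315.5604131  241.64959552] tip px [315.78915121 242.72799205]
4.8 [0.5402631  0.05986825 0.130791  ] [69.58748332 89.95220602  5.42100491] [-0.02404477  0.2652874   0.13197559] 0.03864470520694951
[[0.0008, 0.9001, 0.4358], [0.0001, 0.4358, -0.9001], [-1.0, 0.0008, 0.0003]] [ 0.00079071 -0.00061577  0.0006666 ]
```

View pics/v3.png

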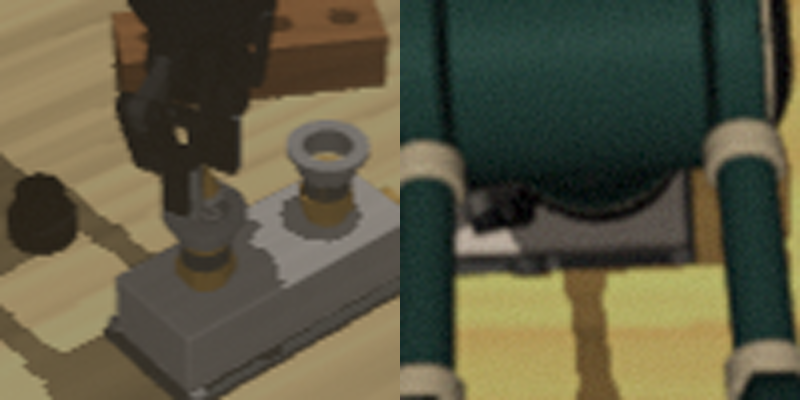

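The left finger is beside the nozzle body and its tip is just above the flange, at about crop (178,215). Next I feel downwards for the flange.

Call:
play_rows(
  moves=[0,0,0,0.002,0,0,0.45,0,0,0,0.002,0,0,0.45,0,0,0,0.001,0,0,0.45,0,0,0,0,0,0,0.45],
)

```text
time: 5.3
eef_pos: [0.5398, 0.0598, 0.1251]
eef_rot: [-114.7, 90.0, -178.8]
wrist_force: [-0.2, -0.1, 0.2]
width: 0.0385
```

Call:
play_rows(
  moves=[0,0,0,0,0,0,0.27,0,0,0,0,0,0,0.27,0,0,0,0,0,0,0.27,0,0,0,0,0,0,0.27],
  grip_force=20,
)

```text
time: 5.8
eef_pos: [0.5399, 0.0598, 0.1253]
eef_rot: [29.4, 90.0, -34.8]
wrist_force: [-0.6, -0.9, 0.0]
width: 0.0232
```

```bash
python3 -c "
from h import *
s=robot.get_state();print(s['width'],s['wrist_force'],R(s).T@s['wrist_force'],s['wrist_torque'])"
```

```text
0.023219488673142753 [-0.56975818 -0.87848924  0.01117141] [-0.01116842 -0.89559174  0.54247877] [ 0.01690843 -0.01580127 -0.00666942]
```

Call:
play_rows(
  moves=[0,0,0,0,0,0,0.24,0,0,0,0,0,0,0.24,0,0,0,0,0,0,0.24],
  grip_force=20,
)

```text
time: 6.18
eef_pos: [0.54, 0.0598, 0.1254]
eef_rot: [45.4, 90.0, -18.8]
wrist_force: [0.4, -1.1, 1.4]
width: 0.023
```

```bash
python3 -c "
from h import *
s=robot.get_state();print(s['width'],s['wrist_force'],R(s).T@s['wrist_force'],s['wrist_torque'])
"; python3 d.py v4
```

```text
0.02295530812098102 [ 0.38881528 -1.10628118  1.40391287] [-1.40380059 -0.13189493  1.16531297] [-0.08596966  0.08643526  0.01970749]
scene off 265 179 tcp px [315.34951819 219.67704828] tip px [315.47832738 226.43217444]
top off 265 202 tcp px [315.67869719 242.1361438 ] tip px [315.90501068 243.20678653]
6.275 [0.53992867 0.05976828 0.1253699 ] [ 52.19552537  89.99384368 -11.9767346 ] [ 0.41722361 -0.3727082   1.27985637] 0.02280700622948873
[[0.0001, 0.9001, 0.4357], [-0.0, 0.4357, -0.9001], [-1.0, 0.0001, 0.0001]] [-0.00463007 -0.00027011  0.00072292]
```

View pics/v4.png

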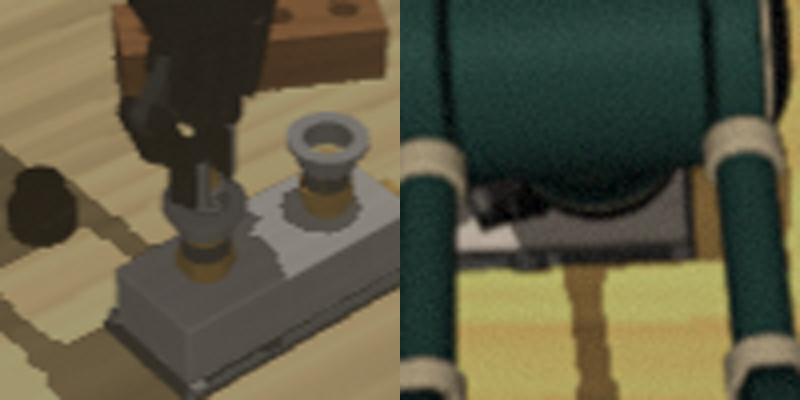

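Call:
play_rows(
  moves=[0,0,0,0,0,0,0.35,0,0,0,0,0,0,0.35,0,0,0,0.001,0,0,0.35,0,0,0,0.001,0,0,0.35,0,0,0,0,0,0,0.35],
)

```text
time: 6.9
eef_pos: [0.5397, 0.0598, 0.1231]
eef_rot: [-111.8, 90.0, -176.0]
wrist_force: [-0.0, 0.8, 0.3]
width: 0.0299
```

Call:
play_rows(
  moves=[0,0,0,0.001,0,0,0.35,0,0,0,0.001,0,0,0.35,0,0,0,0,0,0,0.35],
)

```text
time: 7.28
eef_pos: [0.5398, 0.0598, 0.1212]
eef_rot: [-122.3, 90.0, 173.5]
wrist_force: [-0.3, 0.6, -0.1]
width: 0.0295
```

Call:
play_rows(
  moves=[0,0,0,0.001,0,0,0.35,0,0,0,0.001,0,0,0.35,0,0,0,0.001,0,0,0.35,0,0,0,0,0,0,0.35],
)

```text
time: 7.78
eef_pos: [0.54, 0.0598, 0.1192]
eef_rot: [71.9, 90.0, 7.7]
wrist_force: [-3.5, -0.4, 6.1]
width: 0.0298
```

Call:
play_rows(
  moves=[0,0,0,0.001,0,0,0.35,0,0,0,0.001,0,0,0.35,0,0,0,0.001,0,0,0.35,0,0,0,0.001,0,0,0.35,0,0,0,0.001,0,0,0.35,0,0,0,0,0,0,0.35,0,0,0,0,0,0,0.35],
)

```text
time: 8.65
eef_pos: [0.5401, 0.0598, 0.1153]
eef_rot: [60.0, 90.0, -4.1]
wrist_force: [-5.6, -0.3, 13.3]
width: 0.0301
```

Call:
play_rows(
  moves=[0,0,0,0.001,0,0,0.35,0,0,0,0.001,0,0,0.35,0,0,0,0.001,0,0,0.35,0,0,0,0,0,0,0.35,0,0,0,0,0,0,0.35],
)

```text
time: 9.28
eef_pos: [0.5401, 0.0598, 0.113]
eef_rot: [53.2, 90.0, -11.0]
wrist_force: [-6.8, -0.6, 17.0]
width: 0.0298
```

Call:
play_rows(
  moves=[0,0,0,0.001,0,0,0.35,0,0,0,0.0005,0,0,0.35,0,0,0,0,0,0,0.35,0,0,0,0,0,0,0.35],
)

```text
time: 9.78
eef_pos: [0.5401, 0.0598, 0.1118]
eef_rot: [44.2, 90.0, -20.0]
wrist_force: [-7.6, -1.1, 19.1]
width: 0.0299
```

Call:
play_rows(
  moves=[0,0,0,0,0,0,0.32,0,0,0,0,0,0,0.3,0,0,0,0,0,0,0.28,0,0,0,0,0,0,0.26,0,0,0,0,0,0,0.24,0,0,0,0,0,0,0.24],
  grip_force=25,
)

```text
time: 10.52
eef_pos: [0.5415, 0.06, 0.1125]
eef_rot: [70.7, 89.8, 6.5]
wrist_force: [-5.8, 0.5, 18.2]
width: 0.0231
```

Call:
play_rows(
  moves=[0,0,0,0,0,0,0.3,0,0,0,0,0,0,0.3,0,0,0,0.0005,0,0,0.3,0,0,0,0,0,0,0.3],
  grip_force=20,
)

```text
time: 11.02
eef_pos: [0.5418, 0.0597, 0.1121]
eef_rot: [62.2, 89.8, -1.9]
wrist_force: [-6.2, -1.3, 19.1]
width: 0.0257
```

Call:
play_rows(
  moves=[0,0,0,0.0005,0,0,0.3,0,0,0,0.0003,0,0,0.3,0,0,0,0,0,0,0.3,0,0,0,0,0,0,0.3],
)

```text
time: 11.52
eef_pos: [0.5418, 0.0598, 0.1115]
eef_rot: [62.5, 89.8, -1.6]
wrist_force: [-5.9, -1.3, 19.5]
width: 0.0256
```

Call:
play_rows(
  moves=[0,0,0,0.0005,0,0,0.3,0,0,0,0.0003,0,0,0.3,0,0,0,0,0,0,0.3,0,0,0,0,0,0,0.3],
)

```text
time: 12.02
eef_pos: [0.5418, 0.0597, 0.1109]
eef_rot: [62.2, 89.8, -1.9]
wrist_force: [-5.6, -1.8, 20.3]
width: 0.0255
```

Force is 20.3 N, about 9 mm of travel. Now I close on the body.

Call:
play_rows(
  moves=[0,0,0,0,0,0,0.27,0,0,0,0,0,0,0.24,0,0,0,0,0,0,0.22,0,0,0,0,0,0,0.2,0,0,0,0,0,0,0.2],
  grip_force=50,
)

```text
time: 12.65
eef_pos: [0.542, 0.0599, 0.1111]
eef_rot: [67.6, 89.7, 3.4]
wrist_force: [-7.0, -0.7, 21.0]
width: 0.022
```

Call:
play_rows(
  moves=[0,0,0,-0.002,0,0,0.2,0,0,0,-0.002,0,0,0.2,0,0,0,-0.002,0,0,0.2,0,0,0,-0.002,0,0,0.2,0,0,0,-0.002,0,0,0.2,0,0,0,0,0,0,0.2],
)

```text
time: 13.4
eef_pos: [0.5409, 0.0598, 0.1161]
eef_rot: [64.8, 89.9, 0.6]
wrist_force: [5.0, -0.4, -4.7]
width: 0.0221
```

```bash
python3 - <<'E'
from h import *
o=cv2.imread("pics/scene1.png")
p=vision.read_camera("scene");s=robot.get_state();print(s["eef_pos"],s["wrist_force"],s["width"])
f=lambda im:cv2.resize(im[205:255,295:335],(400,500),interpolation=cv2.INTER_CUBIC)
c=np.hstack([f(o),f(p["color"])]);c=cv2.convertScaleAbs(c,alpha=1.6)
for y in range(0,500,50): cv2.line(c,(0,y),(799,y),(0,255,0),1)
cv2.imwrite("pics/v5.png",c)
E
```

```text
[0.54094355 0.05975653 0.11613728] [ 5.49099532  0.59229656 -4.51572021] 0.0223558432719091
```

View pics/v5.png

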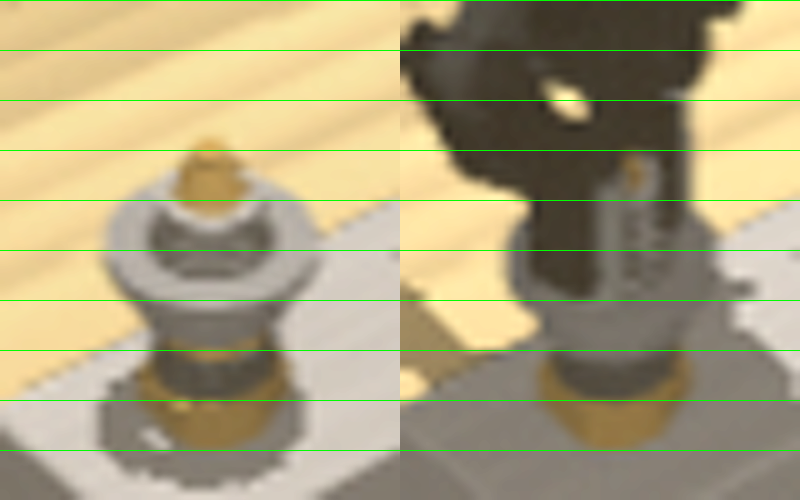

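Next to the first picture, the nozzle's tip–body edge has moved up about 1.5–2 px (~5 mm), from row ~207 to ~190 in the crop. The sleeve still hides the upper gold band, so it is partly down. The nozzle appears to be coming out against seal friction, so I continue gently.

Call:
play_rows(
  moves=[0,0,0,-0.001,0,0,0.2,0,0,0,-0.001,0,0,0.2,0,0,0,-0.001,0,0,0.2,0,0,0,0,0,0,0.2],
)

```text
time: 13.95
eef_pos: [0.5401, 0.06, 0.1178]
eef_rot: [106.6, 90.0, 42.4]
wrist_force: [5.7, 1.7, -8.7]
width: 0.0224
```

Call:
play_rows(
  moves=[0,0,0,0,0.001,0.0005,0.2,0,0,0,-0.001,0,0,0.2,0,0,0,-0.002,0,0,0.2,0,0,0,-0.002,0,0,0.2,0,0,0,0,0,0,0.2],
)

```text
time: 14.58
eef_pos: [0.5401, 0.0601, 0.1227]
eef_rot: [-132.1, 89.9, 163.8]
wrist_force: [4.0, 1.9, -10.1]
width: 0.0224
```

Call:
play_rows(
  moves=[0,0,0,-0.002,0,0,0.2,0,0,0,-0.002,0,0,0.2,0,0,0,-0.002,0,0,0.2,0,0,0,-0.002,0,0,0.2,0,0,0,0,0,0,0.2],
)

```text
time: 15.2
eef_pos: [0.5408, 0.0597, 0.1331]
eef_rot: [-69.1, 90.0, -133.3]
wrist_force: [-0.5, 0.4, -1.4]
width: 0.022
```

Call:
play_rows(
  moves=[0,0,0,-0.02,0,0,0.2,0,0,0,-0.02,0,0,0.2,0,0,0,-0.005,-0.0138,0.0324,0.2,0,0,0,0,-0.0138,0.0324,0.2,0,0,0,0,-0.0138,0.0324,0.2,0,0,0,0,-0.0138,0.0324,0.2,0,0,0,0,-0.0138,0.0324,0.2,0,0,0,0,-0.0138,0.0324,0.2,0,0,0,0,-0.0138,0.0324,0.2,0,0,0,0,-0.0138,0.0324,0.2,0,0,0,0.02,0,0,0.2,0,0,0,0.02,0,0,0.2,0,0,0,0,0,0,0.2,0,0,0,0,0,0,0.2],
)

```text
time: 16.95
eef_pos: [0.5544, -0.2206, 0.1372]
eef_rot: [-145.8, 89.9, 150.1]
wrist_force: [0.8, 0.8, -1.6]
width: 0.022
```

```bash
python3 - <<'E'
from h import *
np.set_printoptions(precision=4,suppress=True)
s=robot.get_state();print(s["eef_pos"],s["eef_rot"],s["wrist_force"],s["width"])
fs=[]
for c in("scene","top"):
    p=vision.read_camera(c)
    e=s["eef_pos"]
    u=proj(p,e-[0,0,.057]);print(c,"pred nozzle base px",u,"tcp",proj(p,e),"hole",proj(p,[.5543,-.222,.04]))
    print([(d["at"],d["confidence"]) for d in nets.spot_point(p,"nozzle")],[(d["at"],d["confidence"]) for d in nets.spot_point(p,"rack_hole0")],[d["box"] for d in nets.cut_out(p,"nozzle")])
    x,y=(175,255) if c=="scene" else (412,200)
    fs.append(cv2.resize(p["color"][y:y+80,x:x+80],(400,400),interpolation=cv2.INTER_CUBIC))
    cv2.imwrite(f"pics/{c}6.png",p["color"])
c=cv2.convertScaleAbs(np.hstack(fs),alpha=1.5)
o=cv2.imread("pics/scene6.png")
cv2.imwrite("pics/v6.png",c)
E
```

```text
[ 0.5544 -0.2206  0.1372] [-145.8112   89.9373  150.0874] [ 0.8164  0.8155 -1.6197] 0.02200252634063568
scene pred nozzle base px [203.898  294.4252] tcp [198.8988 273.8812] hole [206.5442 308.2685]
[([201.8, 293.4], 0.57), ([259.6, 372.1], 0.49), ([346.6, 229.8], 0.36)] [([302.4, 184.1], 0.93), ([205.7, 310.4], 0.66)] [[197.4, 267.1, 10.1, 30.9]]
top pred nozzle base px [455.8114 237.0713] tcp [463.1961 233.4542] hole [451.7442 239.4351]
[([390.7, 223.6], 0.35), ([436.3, 163.9], 0.35)] [([451.0, 241.1], 0.65), ([254.7, 357.3], 0.6)] [[98.4, 190.7, 74.5, 48.9]]
```

View pics/v6.png

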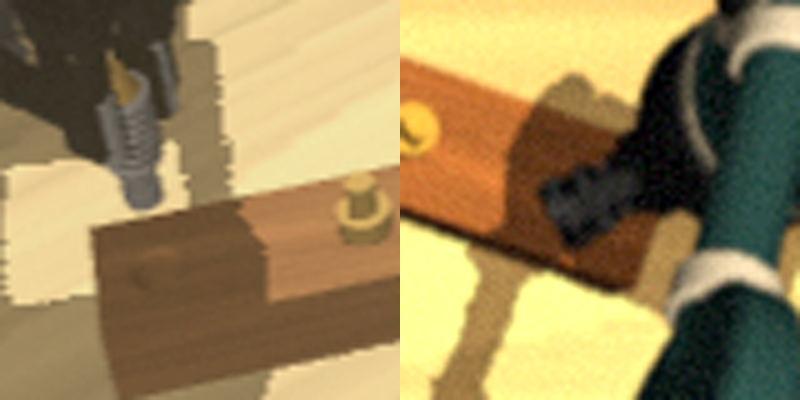

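The nozzle is held upright with its stem end at scene (204,295.6), against a predicted (203.9,294.4). The hole reads (206.7,309.5) against a predicted (206.5,308.3). Both show the same bias, so the relative aim holds. Next I lower it.

Call:
play_rows(
  moves=[0,0,0,0.01,0,0.0011,0.2,0,0,0,0.012,0,0,0.2,0,0,0,0.008,0,0,0.2,0,0,0,0.006,0,0,0.2,0,0,0,0,0,0,0.2],
)

```text
time: 17.98
eef_pos: [0.5545, -0.2224, 0.1007]
eef_rot: [-140.0, 89.9, 155.8]
wrist_force: [0.2, 1.2, -0.8]
width: 0.0223
```

```bash
python3 - <<'E'
from h import *
s=robot.get_state();print(s["eef_pos"],s["wrist_force"])
p=vision.read_camera("scene");e=s["eef_pos"]
print("pred base",proj(p,e-[0,0,.057]),"hole",proj(p,[.5543,-.222,.04]))
c=np.hstack([cv2.resize(i[280:330,185:225],(400,500),interpolation=cv2.INTER_CUBIC) for i in(p["color"],cv2.imread("pics/scene1.png"))])
cv2.imwrite("pics/v7.png",cv2.convertScaleAbs(c,alpha=1.6))
E
```

```text
[ 0.55449988 -0.22237     0.10072641] [ 0.21106264  1.23417284 -0.7949182 ]
pred base [206.12059875 307.18745894] hole [206.5442453  308.26851992]
```

View pics/v7.png

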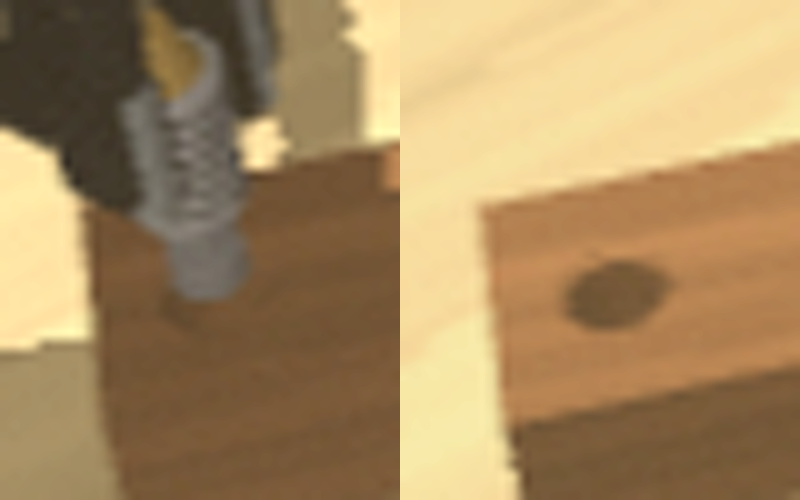

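The stem end centre is at crop (208,272), just above the hole centre at (215,293). The remaining drop leaves it about 1 mm short in +x, so I shift 1 mm and feel down.

Call:
play_rows(
  moves=[0,0,0,0,0.001,0,0.2,0,0,0,0.001,0,0,0.2,0,0,0,0.001,0,0,0.2,0,0,0,0.001,0,0,0.2,0,0,0,0.001,0,0,0.2,0,0,0,0.001,0,0,0.2,0,0,0,0,0,0,0.2],
)

```text
time: 18.9
eef_pos: [0.5558, -0.2221, 0.0965]
eef_rot: [-140.9, 90.0, 154.9]
wrist_force: [-1.0, -0.7, 0.2]
width: 0.0222
```

Call:
play_rows(
  moves=[0,0,0,0.001,0,0,0.2,0,0,0,0.001,0,0,0.2,0,0,0,0.001,0,0,0.2,0,0,0,0,0,0,0.2],
)

```text
time: 19.4
eef_pos: [0.5557, -0.2221, 0.0934]
eef_rot: [-136.8, 90.0, 159.0]
wrist_force: [-0.5, 0.2, -1.0]
width: 0.0223
```

Call:
play_rows(
  moves=[0,0,0,0.001,0,0,0.2,0,0,0,0.001,0,0,0.2,0,0,0,0.001,0,0,0.2,0,0,0,0.001,0,0,0.2,0,0,0,0,0,0,0.2],
)

```text
time: 20.02
eef_pos: [0.5558, -0.2221, 0.0895]
eef_rot: [-137.0, 90.0, 158.8]
wrist_force: [-1.3, -1.0, -1.6]
width: 0.0219
```

It is in the hole, about 7 mm deep with no resistance. I continue down.

Call:
play_rows(
  moves=[0,0,0,0.002,0,0,0.2,0,0,0,0.002,0,0,0.2,0,0,0,0.002,0,0,0.2,0,0,0,0.002,0,0,0.2,0,0,0,0.001,0,0,0.2,0,0,0,0,0,0,0.2],
)

```text
time: 20.78
eef_pos: [0.5559, -0.2221, 0.0805]
eef_rot: [-142.7, 90.0, 153.1]
wrist_force: [-1.1, -0.8, -1.3]
width: 0.0222
```

Call:
play_rows(
  moves=[0,0,0,0.001,0,0,0.2,0,0,0,0.001,0,0,0.2,0,0,0,0.001,0,0,0.2,0,0,0,0,0,0,0.2],
)

```text
time: 21.28
eef_pos: [0.5559, -0.2221, 0.0776]
eef_rot: [-142.7, 90.0, 153.2]
wrist_force: [-1.3, 0.3, -1.0]
width: 0.0226
```

Call:
play_rows(
  moves=[0,0,0,0.001,0,0,0.2,0,0,0,0.001,0,0,0.2,0,0,0,0.001,0,0,0.2,0,0,0,0,0,0,0.2],
)

```text
time: 21.78
eef_pos: [0.5559, -0.2222, 0.0745]
eef_rot: [-140.6, 90.0, 155.2]
wrist_force: [-2.3, -0.5, -1.3]
width: 0.0222
```

Call:
play_rows(
  moves=[0,0,0,0.001,0,0,0.2,0,0,0,0.001,0,0,0.2,0,0,0,0,0,0,0.2],
)

```text
time: 22.15
eef_pos: [0.5559, -0.2222, 0.0725]
eef_rot: [-144.1, 90.0, 151.7]
wrist_force: [-1.4, -1.1, -0.7]
width: 0.0225
```

Call:
play_rows(
  moves=[0,0,0,0.001,0,0,0.2,0,0,0,0.001,0,0,0.2,0,0,0,0,0,0,0.2],
)

```text
time: 22.52
eef_pos: [0.556, -0.2222, 0.0721]
eef_rot: [-132.9, 90.0, 162.9]
wrist_force: [-5.8, 1.9, 7.8]
width: 0.022
```

Call:
play_rows(
  moves=[0,0,0,0.001,0,0,0.2,0,0,0,0.001,0,0,0.2,0,0,0,0,0,0,0.2],
)

```text
time: 22.9
eef_pos: [0.5561, -0.2222, 0.072]
eef_rot: [-138.5, 90.0, 157.4]
wrist_force: [-10.6, 3.6, 19.3]
width: 0.0221
```

It is seated: a hard stop at TCP z 0.072, against about 0.073 expected. I relax the load, open, and rise clear.

Call:
play_rows(
  moves=[0,0,0,-0.002,0,0,0.2,0,0,0,-0.001,0,0,0.2,0,0,0,0,0,0,0.3,0,0,0,0,0,0,0.4,0,0,0,0,0,0,0.5,0,0,0,0,0,0,0.5,0,0,0,-0.005,0,0,0.5,0,0,0,-0.01,0,0,0.5,0,0,0,-0.02,0,0,0.5,0,0,0,-0.03,0,0,0.5,0,0,0,-0.04,0,0,0.5,0,0,0,-0.04,0,0,0.5,0,0,0,-0.02,-0.03,0.05,0.5,0,0,0,0,-0.03,0.05,0.5,0,0,0,0,-0.03,0.05,0.5,0,0,0,0,-0.03,0.05,0.5,0,0,0,0,0,0,0.5,0,0,0,0,0,0,0.5],
)

```text
time: 25.15
eef_pos: [0.535, -0.4545, 0.2377]
eef_rot: [67.3, 90.0, 3.0]
wrist_force: [0.2, 0.2, 0.1]
width: 0.0429
```

```bash
python3 - <<'E'
from h import *
a,b=[vision.read_camera(n) for n in("scene","top")]
s=robot.get_state();print(s["time"],s["eef_pos"],s["wrist_force"],proj(a,[.5545,-.2222,.088]),proj(b,[.5545,-.2222,.088]))
f=lambda im,x,y,w,h:cv2.convertScaleAbs(cv2.resize(im[y:y+h,x:x+w],(400,300),interpolation=cv2.INTER_CUBIC),alpha=1.4)
A,B=a["color"],b["color"]
cv2.imwrite("pics/v8.png",np.vstack([np.hstack([f(B,245,215,100,75),f(B,372,195,100,75)]),np.hstack([f(A,285,200,100,75),f(A,190,265,100,75)])]))
E
```

```text
25.25 [ 0.53539063 -0.45333033  0.23747927] [-0.07583145 -0.1507886  -0.71951369] [202.51422405 292.11366132] [457.5772037  236.54310271]
```

View pics/v8.png

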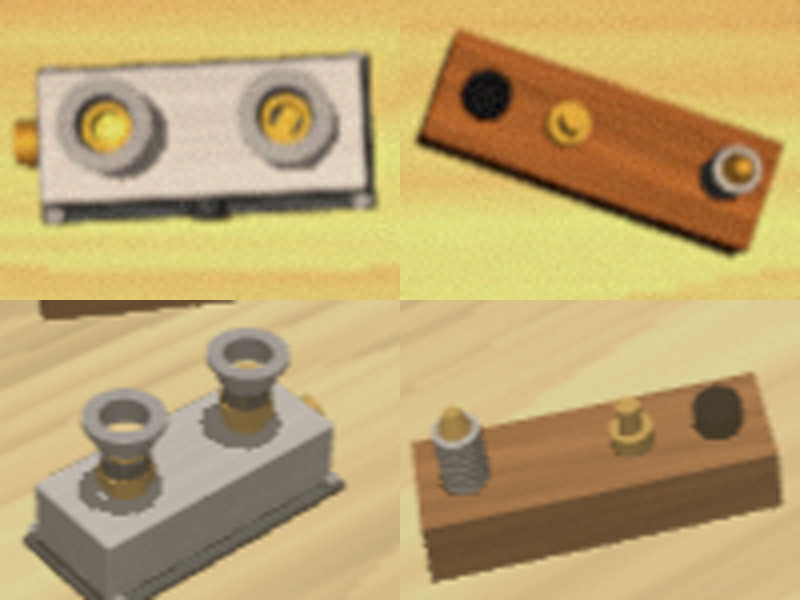

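The outlet is empty with its sleeve up. The nozzle stands upright and home in the rack hole: its tip is at scene (203.3,292) and top (457,236.8), against (202.5,292.1) and (457.6,236.5) predicted. The plugs have not moved.

```bash
python3 -c "
from h import *
print(robot.job_done())"
```

```text
the job is handed in; nothing more can be done
None
```

The nozzle is out of the outlet and parked upright, fully home in the empty hole of the rack on the robot's right. I handed the job in after about 25 s of the 48 s allowed.

- **Release:** I pressed the sleeve down to about 20.3 N, roughly 9 mm. It read 21.0 N once the fingers had closed on the body, and I saw no reading above that.
- **Pull:** I drew the nozzle straight up in small steps. Early in the pull there was a downward drag of up to about 10 N net at the wrist. I stopped at 5 mm to check, and the picture showed the nozzle rising with the fingers rather than staying locked. After that it came free.
- **Parking:** It slid in without resistance and met a hard stop at TCP z 0.072, against about 0.073 expected. I pressed on it to about 19 N before letting go.
- **Last picture:** The sleeve is back up. The nozzle tip is within 1 px of where a fully home nozzle should show in both cameras. The manifold and the two parked plugs have not moved, and the robot is clear with about zero wrist force. I did not re-check the bottle, cap, ring nut or loose tools in close-up.
- **What disagreed:** While pressing the sleeve there was an unexplained sideways force of 6–8 N, and the tool drifted about 1.5 mm in x. I also closed on the body once too early, at 18–19 N, and reopened to press further before lifting.

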